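Unlock the alloy strongbox and present its combination lock

TASK

The combination lock on the dental lab's alloy strongbox lies dial up in its corner stops, with its shackle through the brass staple. Turn the dial counter-clockwise, click by click, until its white pointer clicks in at the red mark, pull the shackle fully open while the lock stays in its place, then lift the lock straight off and finish while holding it up still, level with the dial on top, at least 12 cm above the lid, shackle still open and dial still at the mark. Do not let go at the end, and leave the two plaster models, the wax jar and the metal dish where they are.

Things in the scene. Friction and masses are not known exactly. Their poses are not given: they have to be found in the camera images.
- lock: Steel combination lock lying on its back: case 60 (x) x 56 (y) x 28 mm high (z), 0.35 to 0.55 kg in all. Origin at the centre of the case's underside, on the dial's axis; x points to the shackle, z up out of the dial face. A black dial, 36 mm across, rises to 51 mm above the origin. Round it are 9 white ticks and, on the shackle side (+x), one red mark.
- dial (a joint): Turn of the dial, rad: 0 = white pointer at the red mark (shackle released), counter-clockwise from above positive, range -3.1 to 1. Starts 1.2 to 2.6 rad clockwise of the mark (negative). Notches every 0.628 rad (36 degrees); about 0.1 N m to leave one; snaps into the nearest when let go. More than 1.3 rad needs a second grasp.
- dial_top (a point): Centre of the dial's flat round top, 51 mm above the lock's origin, on the dial's axis. The dial is a straight cylinder 36 mm across and 22 mm high below this; its x axis lies along the white pointer.
- shackle (a joint): How far the shackle is pulled out of the case, m: 0 = closed, 0.022 = fully open. Slides along the lock's +x and stays where it is left (about 2 N of friction). With the dial off the mark it is blocked after about 5 mm.
- shackle_bow (a point): Middle of the shackle's crossbar: round bar 8 mm thick along the lock's y, straight for 22 mm; 80 mm ahead (+x) of the lock's origin when closed, 102 mm open; 14 mm above the lock's underside, 26 mm above the lid. Legs 40 mm apart, 32 mm free between them. The staple is 40 mm from the crossbar's centre when closed: room for a finger inside.
- strongbox: Low grey steel strongbox with a blue lid, 264 (x) x 204 (y) x 70 mm high, fixed to the bench. Origin at the centre of its underside, on the bench; its x axis is the lock's. On the lid are the lock's seat and a brass staple.
- seat (a point): Where the lock's origin rests: top of a 12 mm plinth on the lid, 50 mm behind (-x) the box's centre, 82 mm above the bench. Four steel corner stops, 8 mm above the plinth, leave the case 1.5 mm of play all round and hold it against turning and against the pull on the shackle. The middle 40 mm of each 60 mm long side is free for fingers.
- staple (a point): Middle of the top of the brass staple, 40 mm above the lid, 37.5 mm ahead (+x) of the seat and 20 mm to +y. 26 mm wide (y), 5 mm thick (x), opening 16 mm wide. It encloses the shackle's short leg (+y side), so a closed lock cannot be lifted; the leg of a fully open shackle clears it by 4 mm and the lock lifts straight up.
- model_a: Loose plaster dental model with white teeth, 50 x 55 x 29 mm, on the bench beside the box. Origin at the centre of its underside. Leave alone.
- model_b: Loose plaster dental model with reddish teeth, 50 x 55 x 29 mm, on the bench beside the box. Origin at the centre of its underside. Leave alone.
- wax_jar: Amber jar with a white cap, 56 mm across, 70 mm high, on the bench. Origin at the centre of its underside. Leave alone.
- metal_dish: Small steel dish, 70 mm across, 22 mm high, on the bench. Origin at the centre of its underside. Leave alone.
There are look-alikes about, which are no part of the job. There is more than one size of the lock; the one meant has the size given above.

How it is judged (in metres and radians):
On the way, in this order (a step that is already met when the one before it is completed fails the run):
1. the dial clicked in at the red mark, the shackle not yet pulled out (value of joint dial between -0.22 and 0.22 rad and value of joint shackle below 0.008 m), for 0.2 s.
2. the shackle pulled fully open while the lock still lies in its place (value of joint shackle above 0.018 m and z of lock in the frame of strongbox below 0.092 m), for 0.2 s.
At the end, for the whole second after the job is handed in: The lock is held still in the gripper with its underside at least 115 mm above the lid (185 mm above the bench), dial on top within 0.3 rad of level, shackle at least 16 mm out, dial within 0.22 rad of the red mark, nothing but the gripper carrying it (z of lock in the frame of strongbox above 0.185 m and angle between lock's own z axis and vertical below 0.3 rad and value of joint shackle above 0.016 m and value of joint dial between -0.22 and 0.22 rad and contact force between the fingers and lock above 2 N and contact force between lock and strongbox below 0.1 N and linear speed of lock below 0.03 m/s and angular speed of lock below 0.3 rad/s); the arm keeps its last pose, push and grip.
It fails at once if the model a is shifted by more than 3 cm (distance of model_a from where it was at the start of the episode above 0.03 m).
It fails at once if the model b is shifted by more than 3 cm (distance of model_b from where it was at the start of the episode above 0.03 m).
It fails at once if the wax jar is shifted by more than 3 cm (distance of wax_jar from where it was at the start of the episode above 0.03 m).
It fails at once if the metal dish is shifted by more than 3 cm (distance of metal_dish from where it was at the start of the episode above 0.03 m).
It also fails if it takes over 61 s, if anything falls off the work surface, if the arm or the gripper's body presses on something with over 40 N, if the wrist force passes 120 N, or if a joint passes its speed limit or range.

ROBOT

A 7-joint arm with a two-finger parallel gripper is mounted at the origin on the work surface. World frame = base frame: x ahead of the robot, y to its left, z up, the work surface at z = 0. Lengths are in mm, angles in rad, forces in N, time in s.
With the tool pointing down it reaches from about 425 to 1025 mm from the base axis. Payload 9.4 kg.
Tool frame: the origin (TCP) lies on the centre line of the jaws, within the pads' length; the fingertips stand 11 mm ahead of it and the grasp point (between the pads) lies 8 mm behind it (manip.nose_length is the distance from the TCP to the fingertips, in mm); z points along the fingers, y is the line along which they close (so a half turn about z gives the same grasp; the last joint's range is limited). The gripper opens to 85 mm and grips with 20 to 120 N. Pads are 22 mm wide; open, the fingers measure 114 mm over their backs; the gripper's body (76 mm by 85 mm) begins 54 mm behind the grasp point. The pads swing forward as they close: fully open they stand 13 mm farther back than shut.
Start: joints at [1.193, 0.599, -0.003, 1.599, 0.002, 0.943, -0.08], TCP at [214.797, -692.45, 242.275] pointing down, gripper open.
Joint ranges: [-2.57, 2.57], [-0.35, 1.97], [-1.29, 1.29], [0.11, 2.56], [-1.05, 4.19], [0.11, 1.86], [-2.63, 2.63]. Speed limits (rad/s): [2.22, 2.22, 3.01, 3.01, 3.14, 3.14, 3.14].

INTERFACE

Orientations are given as a unit quaternion [x, y, z, w].
In Python, from bench import manip gives the robot as it stands. The module is installed in compiled form; this text tells all that it offers.
- The arm moves only by the tool move_arm, never from a script. Its argument "increments" is a list of rows, each a list of 6 numbers: the shift along the tool's x, y, z in units of 0.4 m (1.0 is 0.4 m), then the turn, a rotation vector about the tool's x, y, z in units of 90 degrees (1.0 is 90 degrees). In form: [[dx, dy, dz, ax, ay, az], ...]. A call has 1 to 12 rows; each row is the pose to reach, as a shift and turn from the pose commanded when the call began, along the tool's axes at that moment; what a row does not reach only later rows make up. A row lasts 1/12 s, in which the tool goes at most 41.7 mm and 7.16 degrees, less where a joint would pass 70% of its speed; a pose out of reach is approached as far as the arm can. A call with a number of a shift or a turn outside -1 to 1 is refused whole. A call with a gripper value outside its range is refused whole. "grip" is the finger opening in mm, from 0 to 85.4, set as the call begins (left out, the last holds). The fingers move at their own pace and stop on an object; the grip force is fixed at half the most. Time passes only in rows, so rows that repeat a pose let the fingers close. It gives the time, the measured TCP pose, the force, the opening and the grip force at its end, in the units of the state.
- manip.observe(): the state, without advancing time (a new reading comes with each control period).
- manip.capture(name): name is "side" or "top"; returns the picture (420x560x3 uint8, red, green, blue); there is no depth.
- manip.get_calibration(name): a dict with "fx", "fy", "cx", "cy" (pixels), "R" (3x3) and "t" (3): a world point X has camera coordinates R X + t. Camera axes: x right, y down, z forward; pixel columns grow to the right and rows downward; lengths in mm; the calibration is good to about 2 mm. A picture is of the moment at which its call begins. get_calibration takes no time and is no camera call.
- manip.sign_off(): hands the job in; it is judged then, once.
The state is a dict: "clock": time; "joint_pos": joint angles; "qd": joint speeds; "effort": joint torques, N m; "tool_pos": TCP position; "tcp_rot": TCP orientation; "force": force on the tool from outside, world axes, zero at the start; "wrist_torque": the same for the moment, N m; "grip_width": opening from 0.0 (shut) to 1.0 (fully open); "finger_force": force on a finger pad.
Only numpy, scipy, OpenCV 4.12 (cv2) and the standard library are available. Lean on these libraries where they do the work, as an engineer would, in place of code of your own. Each camera call takes 0.05 s, during which the arm holds its last target. There are 200 camera calls.

## Working session

There is one attempt and no reset: what is moved stays moved. The work goes in short steps, Python scripts to look and compute and a tool call to move; the robot and the scene stay as the last step left them, time stands still between calls to the robot, and variables do not carry over. Pictures are saved under pics/ and viewed, at most 10 in all, crops included, and the job is handed in when it is done.

Besides the shell and the picture viewer there is one more tool, called as name([rows], argument=value, ...), one row to a line, values as JSON. move_arm: Moves the arm, as the interface text tells. Its arguments: {"type":"object","properties":{"increments":{"type":"array","items":{"type":"array","items":{"type":"number","minimum":-1,"maximum":1}}},"grip":{"type":"number"}},"required":["increments"]}

```bash
mkdir -p pics; python3 - <<'E'
from bench import manip
import cv2,numpy as np
s=manip.observe();print({k:np.round(v,3) for k,v in s.items()})
for n in("side","top"):
    im=manip.capture(n);cv2.imwrite(f"pics/{n}0.png",im[:,:,::-1]);c=manip.get_calibration(n);print(n,{k:np.round(v,3).tolist() for k,v in c.items()})
print(manip.nose_length)
E
```

```text
{'clock': np.float64(0.0), 'joint_pos': array([ 1.193,  0.6  , -0.003,  1.6  ,  0.002,  0.943, -0.08 ]), 'qd': array([-0.   ,  0.   , -0.001, -0.001, -0.   ,  0.001, -0.001]), 'effort': array([ 2.0000e-03, -7.7647e+01,  1.5660e+00, -2.5801e+01,  1.2000e-02,
        9.0000e-03,  0.0000e+00]), 'tool_pos': array([ 214.644, -692.028,  241.406]), 'tcp_rot': array([ 0.989,  0.15 , -0.   , -0.001]), 'force': array([ 0.153, -0.178,  0.426]), 'wrist_torque': array([-0.007,  0.004, -0.051]), 'finger_force': np.float64(0.0), 'grip_width': np.float64(1.003)}
side {'fx': 461.899, 'fy': 461.899, 'cx': 276.821, 'cy': 208.243, 'R': [[-0.959, -0.282, -0.013], [-0.16, 0.581, -0.798], [0.232, -0.763, -0.603]], 't': [566.042, 156.149, 898.732]}
top {'fx': 380.207, 'fy': 380.207, 'cx': 278.477, 'cy': 211.256, 'R': [[0.023, -0.999, 0.024], [-0.998, -0.024, -0.065], [0.065, -0.022, -0.998]], 't': [17.714, 605.237, 764.88]}
11.0
```

View pics/side0.png

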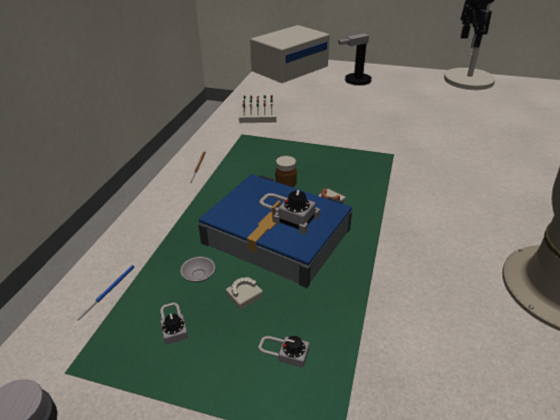

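View pics/top0.png

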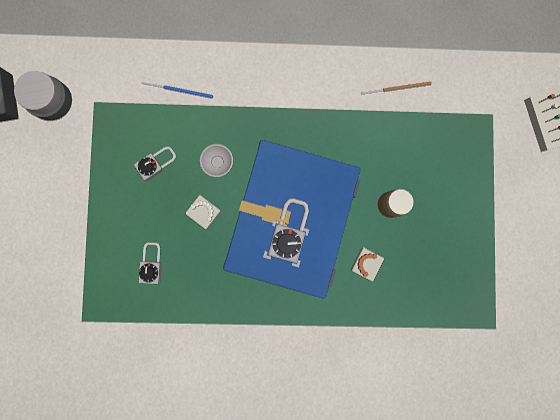

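The lock lies on the blue lid at top (288,243), bow at (296,203), and in side at (297,205). The other two locks, on the mat, are the look-alikes. I'll zoom in on both views.

```bash
python3 - <<'E'
import cv2,numpy as np
a=cv2.imread("pics/top0.png")[190:275,250:330];b=cv2.imread("pics/side0.png")[175:245,245:345]
a=cv2.resize(a,(480,510),interpolation=cv2.INTER_CUBIC);cv2.imwrite("pics/z1.png",a)
cv2.imwrite("pics/z2.png",cv2.resize(b,(800,560),interpolation=cv2.INTER_CUBIC))
E
```

```text
(no output)
```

View pics/z1.png

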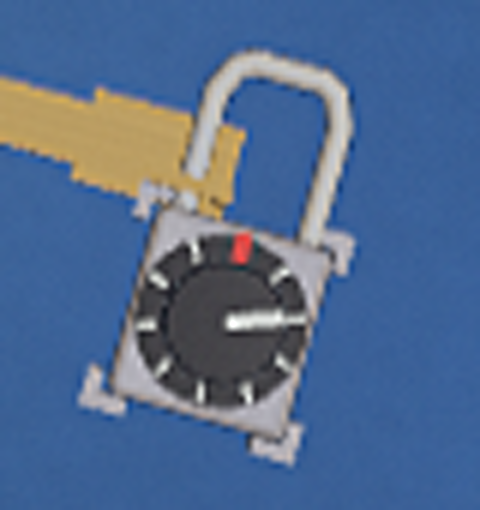

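View pics/z2.png

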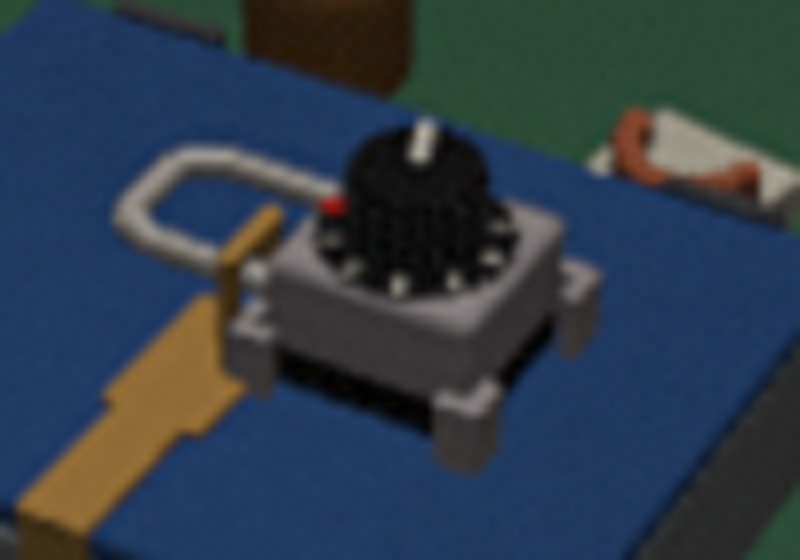

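Crop z1 (6x top view, origin at 250,190) shows the dial ring centred near (221,322), red mark at (242,247) and pointer at about (285,320). The pointer is about 73° clockwise of the mark, so two notches (-1.257 rad). z2 (8x side view, origin at 245,175) shows the dial top around (418,160), the red mark at (333,205) and the bow at about (140,185).

```bash
cat > h.py <<'E'
from bench import manip
import cv2,numpy as np
def ray(n,uv):
    c=manip.get_calibration(n);R=np.array(c["R"]);t=np.array(c["t"])
    d=R.T@np.array([(uv[0]-c["cx"])/c["fx"],(uv[1]-c["cy"])/c["fy"],1.]);return -R.T@t,d/np.linalg.norm(d)
def plane(n,uv,z):
    o,d=ray(n,uv);return o+d*(z-o[2])/d[2]
def tri(a,b):
    (o,d),(p,e)=ray("top",a),ray("side",b)
    s=np.linalg.lstsq(np.c_[d,-e],p-o,rcond=None)[0];A=o+s[0]*d;B=p+s[1]*e
    return (A+B)/2,np.linalg.norm(A-B)
def mask(im,n,roi):
    h=cv2.cvtColor(im,cv2.COLOR_BGR2HSV).astype(int);H,S,V=h[...,0],h[...,1],h[...,2]
    m={"blue":(H>100)&(H<125)&(S>130)&(V>60),"red":((H<8)|(H>172))&(S>150)&(V>100),"black":(V<75),"white":(V>190)&(S<60)}[n]
    o=np.zeros(m.shape,np.uint8);u0,v0,u1,v1=roi;o[v0:v1,u0:u1]=255*m[v0:v1,u0:u1];return o
def cen(m):
    q=cv2.moments(m,True);return np.array([q["m10"],q["m01"]])/q["m00"]
E
python3 - <<'E'
from h import *
np.set_printoptions(precision=1,suppress=True)
T=cv2.imread("pics/top0.png");S=cv2.imread("pics/side0.png")
cs=max(cv2.findContours(mask(T,"blue",(200,120,380,310)),0,2)[0],key=cv2.contourArea)[:,0,:]
P=np.array([plane("top",p,70)[:2] for p in cv2.convexHull(cs)[:,0,:]],np.float32)
r=cv2.minAreaRect(P);print("lid",r)
rt,rs=cen(mask(T,"red",(270,220,310,245))),cen(mask(S,"red",(275,190,300,210)))
print("red",rt,rs,tri(rt,rs))
wt,ws=cen(mask(T,"white",(285,238,302,250))),cen(mask(S,"white",(290,185,305,200)))
print("ptr",wt,ws,tri(wt,ws))
m=mask(T,"black",(265,220,312,268));c=max(cv2.findContours(m,0,2)[0],key=cv2.contourArea);e=cv2.minEnclosingCircle(c);print("ring",e,plane("top",e[0],110))
for k,a,b in [("dialtop",(250+217/6,190+319/6),(245+418/8,175+158/8)),("bow",(250+287/6,190+70/6),(245+150/8,175+185/8)),("bowcornerL",(250+237/6,190+70/6),(245+135/8,175+225/8)),("bowcornerR",(250+328/6,190+88/6),(245+205/8,175+155/8)),("staple end R",(250+240/6,190+132/6),(245+275/8,175+212/8))]:print(k,tri(a,b))
E
```

```text
lid ((589.3971557617188, 5.923004150390625), (202.44625854492188, 262.10211181640625), 75.45103454589844)
red [289.9 230.9] [286.  200.2] (array([564.2,  12.6, 112.1]), np.float64(1.7463833501607413))
 ** On entry to DLASCL parameter number  4 had an illegal value
 ** On entry to DLASCL parameter number  4 had an illegal value
 ** On entry to DLASCL parameter number  4 had an illegal value
 ** On entry to DLASCL parameter number  4 had an illegal value
 ** On entry to DLASCL parameter number  5 had an illegal value
 ** On entry to DLASCL parameter number  4 had an illegal valueh.py:17: RuntimeWarning: invalid value encountered in divide
  q=cv2.moments(m,True);return np.array([q["m10"],q["m01"]])/q["m00"]
Traceback (most recent call last):
  File "h.py", line 10, in tri
    s=np.linalg.lstsq(np.c_[d,-e],p-o,rcond=None)[0];A=o+s[0]*d;B=p+s[1]*e
      ~~~~~~~~~~~~~~~^^^^^^^^^^^^^^^^^^^^^^^^^^^^
numpy.linalg.LinAlgError: SVD did not converge in Linear Least Squares
```

```bash
python3 - <<'E'
from h import *
np.set_printoptions(precision=1,suppress=True)
T=cv2.imread("pics/top0.png");S=cv2.imread("pics/side0.png")
m=mask(T,"black",(265,220,312,268));c=max(cv2.findContours(m,0,2)[0],key=cv2.contourArea);e=cv2.minEnclosingCircle(c);print("ring",e,plane("top",e[0],110))
for k,a,b in [("ptr",(250+265/6,190+320/6),(245+422/8,175+140/8)),("dialtop",(250+217/6,190+319/6),(245+418/8,175+158/8)),("bow",(250+287/6,190+70/6),(245+150/8,175+185/8)),("bowcornerL",(250+237/6,190+70/6),(245+135/8,175+225/8)),("bowcornerR",(250+328/6,190+88/6),(245+205/8,175+155/8)),("staple end R",(250+240/6,190+132/6),(245+275/8,175+212/8))]:print(k,*tri(a,b))
y=np.radians(-14.55);x=np.array([np.cos(y),np.sin(y)]);s=np.array([589.4,5.9])-50*x
print("seat",s,"bow",s+80*x,"stapl",s+37.5*x+20*np.array([-x[1],x[0]]))
from scipy.spatial.transform import Rotation as R
o=manip.observe();print(R.from_quat(o["tcp_rot"]).as_matrix())
E
```

```text
ring ((286.4020080566406, 243.31155395507812), 14.090703964233398) [540.8  18.1 110. ]
ptr [541.8   5.5 131. ] 0.7703841344247148
dialtop [540.7  19.5 135.1] 1.747960765562498
bow [618.4  -2.1  96.9] 0.08387897909021018
bowcornerL [618.   13.3  94.7] 0.4030320098025833
bowcornerR [610.1 -15.5  99.2] 5.685543251203713
staple end R [589.6  10.2 102.8] 18.11423061794959
seat [541.   18.5] bow [618.4  -1.6] stapl [582.3  28.4]
[[ 1.   0.3 -0. ]
 [ 0.3 -1.   0. ]
 [-0.  -0.  -1. ]]
```

```bash
cat >> h.py <<'E'
from scipy.spatial.transform import Rotation as Ro
def goto(x,y,z,yawy,f=1):
    o=manip.observe();A=Ro.from_quat(o["tcp_rot"]);w=np.radians(yawy)
    ty=np.array([np.cos(w),np.sin(w),0]);tz=np.array([0,0,-1.]);B=Ro.from_matrix(np.c_[np.cross(ty,tz),ty,tz])
    d=f*A.inv().apply(np.array([x,y,z])-o["tool_pos"])/400;r=f*(A.inv()*B).as_rotvec()/(np.pi/2)
    print("t",round(float(o["clock"]),2),np.round(o["tool_pos"],1),"q",np.round(o["joint_pos"],2),"F",np.round(o["force"],1),"grip",round(float(o["grip_width"]),3),round(float(o["finger_force"]),1))
    print("inc",np.round(np.r_[d,r],4).tolist())
E
python3 -c "
from h import *
goto(541,18.4,200,-50,.5)"
```

```text
t 0.1 [ 214.7 -692.   241.5] q [ 1.19  0.6  -0.    1.6   0.    0.94 -0.08] F [-0.3 -0.1  0.4] grip 0.999 0.0
inc [0.6528, -0.7272, 0.0528, -0.0005, -0.0, -0.1264]
```

move_arm([
  [0.653,-0.727,0.053,0,0,-0.126],
  [0.653,-0.727,0.053,0,0,-0.126],
  [0.653,-0.727,0.053,0,0,-0.126],
  [0.653,-0.727,0.053,0,0,-0.126],
  [0.653,-0.727,0.053,0,0,-0.126],
  [0.653,-0.727,0.053,0,0,-0.126],
  [0.653,-0.727,0.053,0,0,-0.126],
  [0.653,-0.727,0.053,0,0,-0.126],
  [0.653,-0.727,0.053,0,0,-0.126],
  [0.653,-0.727,0.053,0,0,-0.126],
  [0.653,-0.727,0.053,0,0,-0.126],
  [0.653,-0.727,0.053,0,0,-0.126],
], grip=54)

```text
clock: 1.1
tool_pos: [378.6, -336.5, 221.0]
tcp_rot: [0.969, 0.248, -0.0, -0.0]
force: [-0.7, -0.2, 0.0]
grip_width: 0.63
finger_force: 0.0
```

```bash
python3 -c "
from h import *
goto(541,18.4,200,-50)"
```

```text
t 1.1 [ 378.6 -336.5  221. ] q [ 0.68  0.37 -0.09  2.11  0.05  0.66 -0.51] F [-0.7 -0.2  0. ] grip 0.63 0.0
inc [0.7825, -0.5827, 0.0525, -0.0002, 0.0001, -0.1253]
```

move_arm([
  [0.783,-0.583,0.053,0,0,-0.125],
  [0.783,-0.583,0.053,0,0,-0.125],
  [0.783,-0.583,0.053,0,0,-0.125],
  [0.783,-0.583,0.053,0,0,-0.125],
  [0.783,-0.583,0.053,0,0,-0.125],
  [0.783,-0.583,0.053,0,0,-0.125],
  [0.783,-0.583,0.053,0,0,-0.125],
  [0.783,-0.583,0.053,0,0,-0.125],
  [0.783,-0.583,0.053,0,0,-0.125],
  [0.783,-0.583,0.053,0,0,-0.125],
  [0.783,-0.583,0.053,0,0,-0.125],
  [0.783,-0.583,0.053,0,0,-0.125],
])

```text
clock: 2.1
tool_pos: [542.0, 16.6, 199.4]
tcp_rot: [0.94, 0.341, -0.0, 0.0]
force: [-0.6, -0.5, -0.3]
grip_width: 0.633
finger_force: 0.0
```

```bash
python3 -c "
from h import *
goto(541,18.4,145,-50)
goto(541,18.4,124,-50)"
```

```text
t 2.1 [542.   16.6 199.4] q [-0.02  0.44 -0.16  2.05  0.11  0.65 -1.13] F [-0.6 -0.5 -0.3] grip 0.633 0.0
inc [0.001, -0.005, 0.136, 0.0, 0.0005, -0.0019]
t 2.1 [542.   16.6 199.4] q [-0.02  0.44 -0.16  2.05  0.11  0.65 -1.13] F [-0.6 -0.5 -0.3] grip 0.633 0.0
inc [0.0011, -0.0051, 0.1885, 0.0, 0.0005, -0.0019]
```

move_arm([
  [0,-0.002,0.05,0,0,0],
  [0,-0.002,0.1,0,0,0],
  [0,-0.002,0.136,0,0,0],
  [0,-0.002,0.136,0,0,0],
  [0,-0.002,0.136,0,0,0],
  [0,-0.002,0.136,0,0,0],
])

```text
clock: 2.6
tool_pos: [541.3, 16.4, 146.2]
tcp_rot: [0.941, 0.34, 0.0, 0.0]
force: [1.3, 0.8, -0.1]
grip_width: 0.634
finger_force: 0.0
```

```bash
python3 -c "
from h import *
cv2.imwrite('pics/s1.png',cv2.resize(manip.capture('side')[130:270,210:390,::-1],(720,560),interpolation=cv2.INTER_CUBIC))
goto(541,18.4,124,-50)"
```

```text
t 2.65 [541.5  16.8 146.4] q [-0.04  0.52 -0.14  2.1   0.14  0.53 -1.16] F [-0.  -0.2  0.9] grip 0.634 0.0
inc [0.0015, -0.004, 0.056, 0.0006, -0.0005, -0.003]
```

View pics/s1.png

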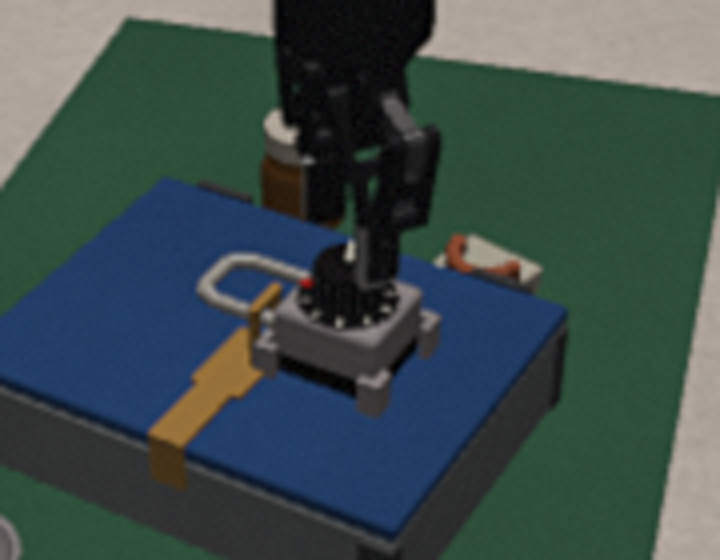

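The open fingers straddle the dial: dial at about (350,270), near finger at (375,255). I'll descend and close.

move_arm([
  [0.0015,-0.004,0.015,0,0,0],
  [0.0015,-0.004,0.03,0,0,0],
  [0.0015,-0.004,0.045,0,0,0],
  [0.0015,-0.004,0.056,0,0,0],
  [0.0015,-0.004,0.056,0,0,0],
  [0.0015,-0.004,0.056,0,0,0],
])

```text
clock: 3.15
tool_pos: [540.3, 19.6, 122.6]
tcp_rot: [0.94, 0.341, -0.0, -0.0]
force: [0.5, 0.5, 0.3]
grip_width: 0.631
finger_force: 0.0
```

move_arm([
  [0,0,0,0,0,0],
  [0,0,0,0,0,0],
  [0,0,0,0,0,0],
  [0,0,0,0,0,0],
  [0,0,0,0,0,0],
  [0,0,0,0,0,0],
  [0,0,0,0,0,0],
  [0,0,0,0,0,0],
], grip=25)

```text
clock: 3.82
tool_pos: [540.8, 19.5, 123.5]
tcp_rot: [0.94, 0.341, 0.0, 0.0]
force: [-0.5, -0.0, 5.3]
grip_width: 0.401
finger_force: 59.9
```

move_arm([
  [0,0,0,0,0,-0.07],
  [0,0,0,0,0,-0.14],
  [0,0,0,0,0,-0.21],
  [0,0,0,0,0,-0.28],
  [0,0,0,0,0,-0.35],
  [0,0,0,0,0,-0.42],
  [0,0,0,0,0,-0.49],
  [0,0,0,0,0,-0.56],
  [0,0,0,0,0,-0.63],
  [0,0,0,0,0,-0.7],
  [0,0,0,0,0,-0.77],
  [0,0,0,0,0,-0.81],
])

```text
clock: 4.82
tool_pos: [540.5, 19.6, 123.5]
tcp_rot: [0.551, 0.834, 0.0, 0.0]
force: [-2.2, 0.5, 6.7]
grip_width: 0.399
finger_force: 59.7
```

move_arm([
  [0,0,0,0,0,0],
  [0,0,0,0,0,0],
  [0,0,0,0,0,0],
  [0,0,0,0,0,0],
])

```text
clock: 5.15
tool_pos: [540.5, 19.6, 123.5]
tcp_rot: [0.554, 0.833, 0.0, 0.0]
force: [-1.6, 0.2, 7.1]
grip_width: 0.403
finger_force: 59.7
```

move_arm([
  [0,0,0,0,0,0],
  [0,0,0,0,0,0],
  [0,0,0,0,0,0],
  [0,0,0,0,0,0],
  [0,0,-0.05,0,0,0],
  [0,0,-0.1,0,0,0],
  [0,0,-0.18,0,0,0],
  [0,0,-0.22,0,0,0],
  [0,0,-0.22,0,0,0],
], grip=54)

```text
clock: 5.9
tool_pos: [542.1, 19.9, 214.3]
tcp_rot: [0.554, 0.832, 0.002, 0.002]
force: [0.8, 0.6, 0.1]
grip_width: 0.63
finger_force: 0.0
```

```bash
python3 -c "
from h import *
goto(618.4,-1.8,205,-14.55)"
```

```text
t 5.9 [542.1  19.9 214.3] q [ 0.29  0.47 -0.6   2.02  0.39  0.75 -0.15] F [0.8 0.6 0.1] grip 0.63 0.0
inc [-0.1237, 0.1548, 0.0242, 0.0033, 0.0, 0.414]
```

move_arm([
  [-0.02,0.03,0.024,0.003,0,0.07],
  [-0.06,0.07,0.024,0.003,0,0.14],
  [-0.1,0.12,0.024,0.003,0,0.21],
  [-0.124,0.155,0.024,0.003,0,0.28],
  [-0.124,0.155,0.024,0.003,0,0.35],
  [-0.124,0.155,0.024,0.003,0,0.414],
  [-0.124,0.155,0.024,0.003,0,0.414],
  [-0.124,0.155,0.024,0.003,0,0.414],
], grip=30)

```text
clock: 6.57
tool_pos: [616.5, -2.1, 200.7]
tcp_rot: [0.79, 0.613, -0.003, -0.001]
force: [-0.1, -0.6, -0.1]
grip_width: 0.355
finger_force: 0.0
```

```bash
python3 -c "
from h import *
S=manip.capture('side')[:,:,::-1];T=manip.capture('top')[:,:,::-1]
cv2.imwrite('pics/s2.png',np.hstack([cv2.resize(S[155:245,240:350],(440,360),interpolation=2),cv2.resize(T[190:280,250:340],(360,360),interpolation=2)]))
goto(618.4,-1.8,140,-14.55)
goto(618.4,-1.8,95,-14.55)"
```

```text
t 6.67 [616.6  -2.2 201.1] q [ 0.18  0.54 -0.39  1.87  0.28  0.78 -0.62] F [0.2 0.  0.7] grip 0.348 0.0
inc [0.0023, 0.005, 0.1526, -0.0032, 0.0011, 0.0024]
t 6.67 [616.6  -2.2 201.1] q [ 0.18  0.54 -0.39  1.87  0.28  0.78 -0.62] F [0.2 0.  0.7] grip 0.348 0.0
inc [0.0025, 0.0055, 0.2651, -0.0032, 0.0011, 0.0024]
```

View pics/s2.png

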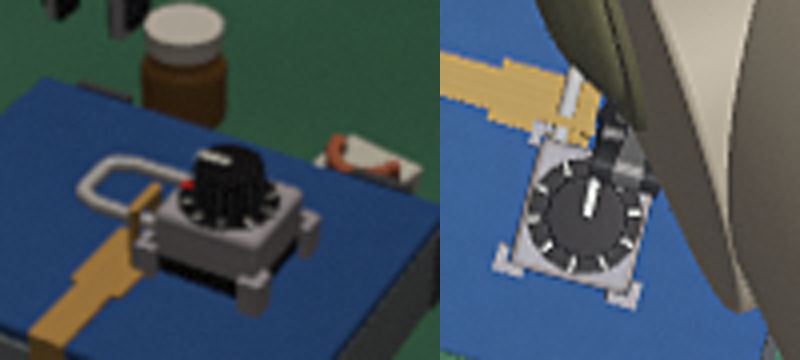

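The pointer now faces the red mark: side pane pointer (200,160)–(228,153), red mark (187,185). A quick number check before descending.

```bash
python3 -c "
from h import *
a=plane('side',(240+198/4,155+160/4),133);b=plane('side',(240+228/4,155+153.5/4),133)
print(a,b,np.degrees(np.arctan2(*(a-b)[1::-1])))
a=plane('top',(250+(594-440)/4,190+178/4),133);b=plane('top',(250+(588-440)/4,190+214/4),133)
print(a,b,np.degrees(np.arctan2(*(a-b)[1::-1])))"
```

```text
[555.40027749  21.25911755 133.        ] [542.23926907  11.75919147 133.        ] 35.82263890925968
[556.74876198  15.81791851 133.        ] [540.93282057  18.12235234 133.        ] -8.28984598041148
```

move_arm([
  [0.002,0.005,0.04,-0.003,0,0.002],
  [0.002,0.005,0.08,-0.003,0,0.002],
  [0.002,0.005,0.12,-0.003,0,0.002],
  [0.002,0.005,0.153,-0.003,0,0.002],
  [0.002,0.005,0.153,-0.003,0,0.002],
  [0.002,0.005,0.153,-0.003,0,0.002],
])

```text
clock: 7.17
tool_pos: [618.3, -2.1, 139.8]
tcp_rot: [0.791, 0.611, -0.001, 0.0]
force: [0.7, -0.3, -0.2]
grip_width: 0.349
finger_force: 0.0
```

```bash
python3 -c "
from h import *
goto(618.4,-1.8,95,-14.55)"
```

```text
t 7.17 [618.3  -2.1 139.8] q [ 0.15  0.62 -0.35  1.92  0.33  0.66 -0.67] F [ 0.7 -0.3 -0.2] grip 0.349 0.0
inc [0.0009, 0.0003, 0.1121, -0.0007, 0.0011, -0.0008]
```

```bash
python3 -c "
from h import *
np.set_printoptions(precision=1,suppress=True)
def proj(n,X):
    c=manip.get_calibration(n);q=np.array(c['R'])@X+c['t'];return np.array([c['fx']*q[0]/q[2]+c['cx'],c['fy']*q[1]/q[2]+c['cy']])
for a in(-50.5,-14.5,21.5):
  for r in (0,17):
    X=np.array([541+r*np.cos(np.radians(a)),18.4+r*np.sin(np.radians(a)),133])
    s=(proj('side',X)-[240,155])*4;t=(proj('top',X)-[250,190])*4+[440,0];print(a,r,s,t)
"
```

```text
-50.5 0 [227.1 161.2] [587.4 213.8]
-50.5 17 [213.  143.6] [617.7 189.8]
-14.5 0 [227.1 161.2] [587.4 213.8]
-14.5 17 [197.7 151.5] [597.8 176.5]
21.5 0 [227.1 161.2] [587.4 213.8]
21.5 17 [193.5 163.3] [574.  177.4]
```

Top view settles it: the observed tip (594,178) fits the mark (598,176), not the next notch (574,177). Descending onto the bow.

move_arm([
  [0.001,0,0.025,0,0,0],
  [0.001,0,0.05,0,0,0],
  [0.001,0,0.075,0,0,0],
  [0.001,0,0.1,0,0,0],
  [0.001,0,0.11,0,0,0],
  [0.001,0,0.11,0,0,0],
])

```text
clock: 7.67
tool_pos: [618.1, -1.7, 94.7]
tcp_rot: [0.792, 0.611, -0.001, -0.0]
force: [0.5, 0.5, 0.8]
grip_width: 0.352
finger_force: 0.0
```

move_arm([
  [0,0,0,0,0,0],
  [0,0,0,0,0,0],
  [0,0,0,0,0,0],
  [0,0,0,0,0,0],
  [0,0,0,0,0,0],
  [0,0,0,0,0,0],
  [0,0,0,0,0,0],
  [0,0,0,0,0,0],
], grip=2)

```text
clock: 8.33
tool_pos: [619.0, -1.8, 96.5]
tcp_rot: [0.792, 0.611, -0.0, 0.001]
force: [-0.4, 0.8, 0.3]
grip_width: 0.067
finger_force: 62.9
```

move_arm([
  [0,0.008,0,0,0,0],
  [0,0.016,0,0,0,0],
  [0,0.024,0,0,0,0],
  [0,0.032,0,0,0,0],
  [0,0.04,0,0,0,0],
  [0,0.048,0,0,0,0],
  [0,0.054,0,0,0,0],
  [0,0.058,0,0,0,0],
  [0,0.058,0,0,0,0],
  [0,0.058,0,0,0,0],
  [0,0.058,0,0,0,0],
])

```text
clock: 9.25
tool_pos: [641.3, -7.7, 96.2]
tcp_rot: [0.792, 0.611, -0.0, 0.001]
force: [-1.8, 0.1, 0.1]
grip_width: 0.064
finger_force: 62.9
```

move_arm([
  [0,0.002,0,0,0,0],
  [0,0.004,0,0,0,0],
  [0,0.004,0,0,0,0],
  [0,0.004,0,0,0,0],
])

```text
clock: 9.58
tool_pos: [641.5, -7.9, 95.9]
tcp_rot: [0.792, 0.611, -0.002, -0.0]
force: [-5.1, 1.6, -0.1]
grip_width: 0.065
finger_force: 62.9
```

move_arm([
  [0,0,0,0,0,0],
  [0,0,0,0,0,0],
  [0,0,0,0,0,0],
  [0,0,0,0,0,0],
  [0,0,-0.03,0,0,0],
  [0,0,-0.08,0,0,0],
  [0,0,-0.15,0,0,0],
  [0,0,-0.22,0,0,0],
  [0,0,-0.27,0,0,0],
  [0,0,-0.27,0,0,0],
], grip=28)

```text
clock: 10.42
tool_pos: [645.1, -7.5, 209.8]
tcp_rot: [0.792, 0.611, 0.003, 0.003]
force: [0.6, 1.0, 1.1]
grip_width: 0.327
finger_force: 0.0
```

```bash
python3 -c "
from h import *
goto(542,18.1,200,75.45)"
```

```text
t 10.42 [645.1  -7.5 209.8] q [ 0.18  0.56 -0.39  1.81  0.29  0.82 -0.61] F [0.6 1.  1.1] grip 0.327 0.0
inc [-0.0037, -0.2658, 0.0226, 0.0042, 0.0034, -1.0019]
```

move_arm([
  [0,-0.05,0.02,0,0,-0.075],
  [-0.002,-0.12,0.02,0,0,-0.15],
  [-0.003,-0.2,0.02,0,0,-0.23],
  [-0.003,-0.266,0.02,0,0,-0.31],
  [-0.003,-0.266,0.02,0,0,-0.39],
  [-0.003,-0.266,0.02,0,0,-0.46],
  [-0.003,-0.266,0.02,0,0,-0.54],
  [-0.003,-0.266,0.02,0,0,-0.62],
  [-0.003,-0.266,0.02,0,0,-0.7],
  [-0.003,-0.266,0.02,0,0,-0.78],
  [-0.003,-0.266,0.02,0,0,-0.86],
  [-0.003,-0.266,0.02,0,0,-0.93],
], grip=85)

```text
clock: 11.42
tool_pos: [539.7, 17.8, 196.7]
tcp_rot: [0.179, 0.984, -0.001, 0.0]
force: [-0.4, -0.1, -0.3]
grip_width: 0.996
finger_force: 0.0
```

```bash
python3 -c "
from h import *
S=manip.capture('side')[:,:,::-1];T=manip.capture('top')[:,:,::-1]
cv2.imwrite('pics/s3.png',np.hstack([cv2.resize(S[155:245,240:350],(440,360),interpolation=2),cv2.resize(T[190:280,250:340],(360,360),interpolation=2)]))
goto(542,18.1,160,75.45)"
```

```text
t 11.52 [539.7  17.7 196.4] q [ 0.42  0.55 -0.81  2.03  0.57  0.79  0.48] F [-0.1  0.4  0.7] grip 0.994 0.0
inc [-0.0051, 0.0031, 0.0909, -0.0008, 0.0002, -0.0709]
```

View pics/s3.png

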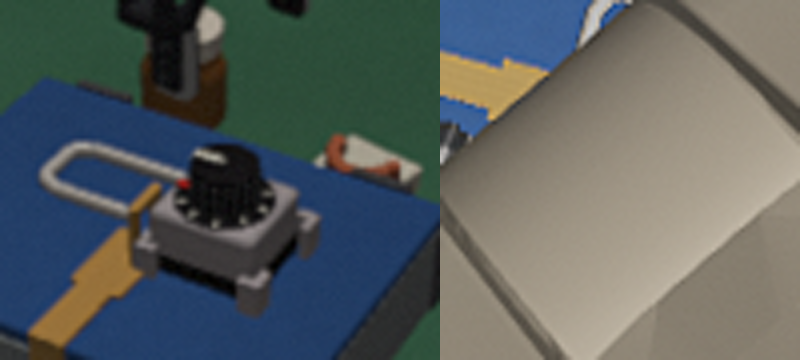

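The shackle is out (bow end at (45,170), previously (80,180)) and the pointer is still at the red mark. I'll go down for the case.

move_arm([
  [-0.005,0.003,0.02,0,0,-0.07],
  [-0.005,0.003,0.05,0,0,-0.07],
  [-0.005,0.003,0.09,0,0,-0.07],
  [-0.005,0.003,0.09,0,0,-0.07],
  [-0.005,0.003,0.09,0,0,-0.07],
  [-0.005,0.003,0.09,0,0,-0.07],
])

```text
clock: 12.02
tool_pos: [541.9, 18.7, 160.5]
tcp_rot: [0.129, 0.992, -0.001, 0.0]
force: [-0.3, 0.0, -0.1]
grip_width: 0.997
finger_force: 0.0
```

```bash
python3 -c "
from h import *
goto(542,18.1,92,75.45)"
```

```text
t 12.02 [541.9  18.7 160.5] q [ 0.4   0.61 -0.79  2.06  0.65  0.74  0.51] F [-0.3  0.  -0.1] grip 0.997 0.0
inc [-0.0005, -0.001, 0.1712, -0.001, 0.0001, -0.0031]
```

move_arm([
  [0,-0.001,0.03,0,0,-0.003],
  [0,-0.001,0.06,0,0,-0.003],
  [0,-0.001,0.09,0,0,-0.003],
  [0,-0.001,0.12,0,0,-0.003],
  [0,-0.001,0.145,0,0,-0.003],
  [0,-0.001,0.16,0,0,-0.003],
  [0,-0.001,0.17,0,0,-0.003],
  [0,-0.001,0.17,0,0,-0.003],
  [0,-0.001,0.17,0,0,-0.003],
])

```text
clock: 12.77
tool_pos: [541.8, 18.1, 92.2]
tcp_rot: [0.126, 0.992, -0.001, -0.0]
force: [-0.3, 0.5, 0.3]
grip_width: 0.996
finger_force: 0.0
```

move_arm([
  [0,0,0,0,0,0],
  [0,0,0,0,0,0],
  [0,0,0,0,0,0],
  [0,0,0,0,0,0],
  [0,0,0,0,0,0],
  [0,0,0,0,0,0],
  [0,0,0,0,0,0],
  [0,0,0,0,0,0],
  [0,0,0,0,0,0],
  [0,0,0,0,0,0],
], grip=40)

```text
clock: 13.6
tool_pos: [542.2, 18.0, 93.0]
tcp_rot: [0.126, 0.992, -0.001, 0.001]
force: [-0.9, 0.2, 6.0]
grip_width: 0.64
finger_force: 63.7
```

move_arm([
  [0,0,-0.01,0,0,0],
  [0,0,-0.02,0,0,0],
  [0,0,-0.03,0,0,0],
  [0,0,-0.04,0,0,0],
  [0,0,-0.05,0,0,0],
  [0,0,-0.06,0,0,0],
  [0,0,-0.075,0,0,0],
  [0,0,-0.09,0,0,0],
  [0,0,-0.105,0,0,0],
  [0,0,-0.12,0,0,0],
  [0,0,-0.12,0,0,0],
])

```text
clock: 14.52
tool_pos: [542.3, 18.1, 141.5]
tcp_rot: [0.126, 0.992, -0.001, 0.001]
force: [0.2, -0.5, -4.0]
grip_width: 0.643
finger_force: 64.4
```

move_arm([
  [0,0,-0.02,0,0,0],
  [0,0,-0.04,0,0,0],
  [0,0,-0.07,0,0,0],
  [0,0,-0.1,0,0,0],
  [0,0,-0.13,0,0,0],
  [0,0,-0.16,0,0,0],
  [0,0,-0.19,0,0,0],
  [0,0,-0.21,0,0,0],
  [0,0,-0.22,0,0,0],
  [0,0,-0.22,0,0,0],
  [0,0,-0.22,0,0,0],
  [0,0,-0.22,0,0,0],
])

```text
clock: 15.52
tool_pos: [541.5, 17.9, 227.7]
tcp_rot: [0.126, 0.992, -0.001, -0.0]
force: [0.8, 0.0, -4.1]
grip_width: 0.646
finger_force: 64.4
```

```bash
python3 -c "
from h import *
S=manip.capture('side')[:,:,::-1];T=manip.capture('top')[:,:,::-1]
cv2.imwrite('pics/s4.png',np.hstack([cv2.resize(S[100:245,210:350],(420,435),interpolation=2),cv2.resize(T[150:290,240:340],(300,435),interpolation=2)]))
goto(542,18.1,228,75.45)"
```

```text
t 15.62 [541.5  18.  227.6] q [ 0.47  0.53 -0.88  2.    0.54  0.86  0.62] F [-0.  -0.9 -4.7] grip 0.647 64.4
inc [-0.0012, 0.0005, -0.0009, -0.0011, -0.0005, 0.0013]
```

View pics/s4.png

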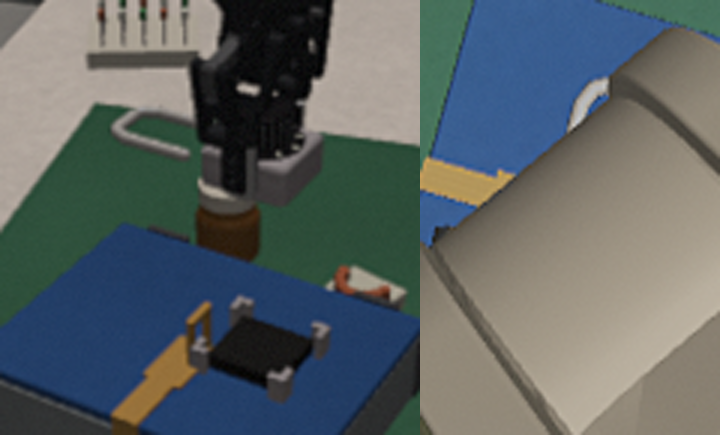

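The lock hangs level in the gripper at (260,165) with the shackle out at (150,130), and the seat at (265,350) is empty. The 4.5 N load fits the lock's weight, and its underside is at about 216 mm.

move_arm([
  [0,0,0,0,0,0],
  [0,0,0,0,0,0],
  [0,0,0,0,0,0],
  [0,0,0,0,0,0],
  [0,0,0,0,0,0],
  [0,0,0,0,0,0],
])

```text
clock: 16.12
tool_pos: [541.8, 18.1, 228.2]
tcp_rot: [0.126, 0.992, -0.001, 0.0]
force: [-0.0, -0.2, -4.4]
grip_width: 0.648
finger_force: 64.4
```

```bash
python3 -c "
from bench import manip
print(manip.sign_off())"
```

```text
the job is handed in; nothing more can be done
None
```

I handed the job in at 16 s with the lock held up level and still, its underside about 146 mm above the lid, shackle open and dial at the red mark as last seen; sign-off gave no verdict.

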